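# Lead hook round the bent rail

### The arm

A 7-joint arm with a two-finger parallel gripper is mounted at the origin on the work surface. World frame = base frame: x ahead of the robot, y to its left, z up, the work surface at z = 0. Lengths are in m, angles in rad, forces in N, time in s.
With the tool pointing down it reaches from about 0.35 to 0.9 m from the base axis. Payload 8.1 kg.
Tool frame: the origin (TCP) lies midway between the tips of the shut fingers; the grasp point (between the pads) lies 19 mm behind it; z points along the fingers, y is the line along which they close (so a half turn about z gives the same grasp; the last joint's range is limited). The gripper opens to 92 mm and grips with 3 to 60 N. Pads are 19 mm wide; open, the fingers measure 130 mm over their backs; the gripper's body (75 mm by 190 mm) begins 47 mm behind the grasp point.
Start: joints at [1.104, 0.434, 0.025, 1.573, -0.012, 1.134, -0.075], TCP at [0.222, -0.584, 0.227] pointing down, gripper open.
Joint ranges: [-2.62, 2.62], [-0.44, 2.09], [-1.27, 1.32], [0.08, 2.57], [-1.32, 4.46], [0.12, 2], [-2.74, 2.74]. Speed limits (rad/s): [2.22, 2.22, 3.01, 3.01, 3.14, 3.14, 3.14].

### API

Orientations are given as a rotation vector (axis times angle).
In Python, from cell import arm gives the robot as it stands.
- The arm moves only by the tool move_arm, never from a script. Its argument "motion" is a list of rows, each an object of numbers: "tx", "ty", "tz": the shift along the tool's x, y, z normalised to -1 to 1, where 1 is 1000 mm; "twist": the turn about the tool's z normalised to -1 to 1, where 1 is pi/2 rad. In form: [{"tx": .., "ty": .., "tz": .., "twist": ..}, ...]. A call has 1 to 12 rows; each row shifts and turns the commanded pose from where the row before left it, along the tool's axes as they then stand; what a row does not reach is not made up. A row lasts 1/10 s, in which the tool goes at most 50 mm and 8.59 degrees, less where a joint would pass 70% of its speed; a pose out of reach is approached as far as the arm can. A call with a number of a shift or a turn outside -1 to 1 is refused whole. A call with a gripper value outside its range is refused whole. "gripper" is the gripper's target within -1 to 1 (shut at 1, half-way at 0, fully open at -1), set as the call begins (left out, the last holds). The fingers move at their own pace and stop on an object; "squeeze" is the grip in N (left out, the last holds). Time passes only in rows, so rows that do not move let the fingers close. It gives the time, the measured TCP pose, the force, the opening and the grip force at its end, in the units of the state.
- arm.observe(): the state, without advancing time (a new reading comes with each control period).
- arm.get_image(name): name is "scene" or "top" or "wrist"; returns the picture (420x560x3 uint8, red, green, blue); there is no depth.
- arm.calibration(name): a dict with "K" (3x3 intrinsics, pixels), "T" (4x4, takes a point from camera to world coordinates). Camera axes: x right, y down, z forward; pixel columns grow to the right and rows downward; lengths in m; the calibration is good to about 2 mm. A picture is of the moment at which its call begins: read the wrist's pose just before it. calibration takes no time and is no camera call; for the wrist camera it gives the pose at the moment of the call.
- arm.sign_off(): hands the job in; it is judged then, once.
Trained networks look in the newest picture that a camera, given by its name, has taken for a name from the list of things; names that differ only in an ending like _2 or _b are one class to them, and where a whole thing is asked for, a point or a joint stands for the part that bears it (a point fixed in the world has none). Each returns a list of dicts, best first, with "conf" (0 to 1); they miss things now and then, are a little off and sometimes report something else, mostly with a low value. They report only what shows in the picture. A call takes as long as a camera call. They do not tell look-alikes from the thing itself.
- arm.look_for(camera, query): "point" ([column, row] as shares, 0 to 1, of the picture: columns of its width, rows of its height, amid what is visible of it).
- arm.regions_of(camera, query): "region" (420x560 bool, what is visible of it) and "point" ([column, row] as shares, 0 to 1, of the picture: columns of its width, rows of its height, amid what is visible of it).
- arm.place_of(camera, query): "point" ([column, row] as shares, 0 to 1, of the picture: columns of its width, rows of its height: a listed point, or the origin of a listed thing).
The state is a dict: "clock": time; "joints": joint angles; "dq": joint speeds; "joint_efforts": joint torques, N m; "position": TCP position; "ee_rot": TCP orientation; "force": force on the tool from outside, world axes, zero at the start; "ft_torque": the same for the moment, N m; "width": opening from 0.0 (shut) to 1.0 (fully open); "gripper_force": force on a finger pad.
Only numpy, scipy, OpenCV 4.12 (cv2) and the standard library are available. Lean on these libraries where they do the work, as an engineer would, in place of code of your own. Each camera call takes 0.05 s, during which the arm holds its last target. There are 200 camera calls.

### The job

Slide the grey lead hook along its steel rail, round the bend, all the way to the far end and push it firmly home against the rubber buffer, so that the dog's lead can hang by the door; then let go, leaving it hanging there. The rod has been knocked out of true, so ease the hook round without forcing it, and leave the tin, bowl, tubs and scoop where they are.

Things in the scene. Friction and masses are not known exactly. Their poses are not given: they have to be found in the camera images.
- stand: Fixed steel rail stand. Origin on the ledge under the axis of its post (18 mm thick, 149 mm high, on a 110 x 110 x 12 mm foot). A level steel rod, 10 mm thick, axis 140 mm high, leaves the post along the stand's +x: 90 mm straight (from the post axis), then a left bend (towards +y) of 110 mm axis radius through 70 degrees, then 55 mm straight to its free end.
- bend_start (a point): On the rod axis, 90 mm from the post axis, where the bend begins. THE ROD HAS BEEN KNOCKED: all beyond this point (bend, last straight, buffer, as one rigid shape) is turned about the vertical through it by an unknown angle, up to 0.12 rad either way, so the end lies up to 21 mm aside. That is not measured: see or feel it. The rod does not yield.
- buffer_nominal (a point): Where the centre of the buffer's near face would be, were the rod not knocked: on the axis, 38 mm along the last straight. Real buffer: black rubber, 24 mm across, 10 mm thick, springy (3 N per mm, 8 mm travel). Pushing on it with 5 to 12 N for half a second is a firm push home; over 20 N between hook and rail anywhere (sideways, jammed or endways) is forcing it.
- slider: The sliding lead hook, 160 to 260 g, loose on the rod. Origin: centre of its bore; x along the bore towards the buffer, z up. Grey plastic block 24 mm long, 27 x 27 mm across; square bore 14.4 mm, so 2.2 mm play all round the rod (it hangs 2 mm low); it jams if over 0.08 rad askew to the bend. Steel hook reaches 69 mm below. Bottom-heavy: hangs upright. Starts 40 to 60 mm from the post axis.
- slider_tab (a point): centre of the slider's upright thumb tab, 34.5 mm above its origin: 12 mm thick along the slider's x, 26 mm wide along y, from 13.5 to 55.5 mm above the origin. Grip it from above across its 12 mm thickness.
- slider_nose (a point): centre of the block's front end face (the one that meets the buffer), 12 mm along +x from the slider's origin
- tin: stainless steel treat tin, 80 mm across, 96 mm high, origin at the centre of its underside; to be left alone
- bowl: small white bowl, 96 mm across, 42 mm high, origin at the centre of its underside; to be left alone
- tub_low: lower grey container with snap lid, 138 x 108 x 67 mm, origin at the centre of its underside; to be left alone
- tub_top: the same, stacked on the lower one; to be left alone
- scoop: bamboo scoop lying on the ledge, 170 mm long, 30 mm high; to be left alone
Mind the look-alikes: they are no part of the job. What is shaped like the slider but yellow is not meant.

How it is judged:
On the way, in this order (a step that is already met when the one before it is completed fails the run):
1. the hook has been slid into the bend and turned with it, by at least 35 degrees from the first straight (angle between the x axis of slider and the x axis of stand, either way round above 0.61 rad and x of slider_nose in the frame of stand above 0.12 m), for 0.05 s.
2. the hook is pressed firmly home against the rubber buffer: more than 4 N for 0.3 s (contact force between slider and buffer_c0 above 4 N), for 0.3 s.
At the end, for the whole second after the job is handed in: The hook hangs released, at rest and upright (within 14 degrees) at the far end of the rail, its block's front face within about 3 mm of the rubber buffer (centre of the face within 9 mm of the buffer's centre, which lies 5 mm behind the buffer's face) (distance between slider_nose and buffer_c0 below 0.009 m and angle between slider's own z axis and vertical below 0.25 rad and linear speed of slider below 0.01 m/s); the robot touches nothing.
It fails at once if the hook is forced: more than 20 N between hook and rail (contact force between slider and stand above 20 N).
It fails at once if the tin, bowl, scoop or one of the tubs is moved by more than 15 mm (distance of any of tin, bowl, tub_low, tub_top, scoop from where it was at the start of the episode above 0.015 m).
It also fails if it takes over 72 s, if anything falls off the work surface, if the arm or the gripper's body presses on something with over 40 N, if the wrist force passes 120 N, or if a joint passes its speed limit or range.

## Working session

There is one attempt and no reset: what is moved stays moved. The work goes in short steps, Python scripts to look and compute and a tool call to move; the robot and the scene stay as the last step left them, time stands still between calls to the robot, and variables do not carry over. Pictures are saved under pics/ and viewed, at most 10 in all, crops included, and the job is handed in when it is done.

Besides the shell and the picture viewer there is one more tool, called by a JSON object that holds its "fn" and its "kwargs", one argument or row to a line. move_arm: Moves the arm, as the interface text tells. Scaled input: -1 to 1 covers 1000 mm each way for a shift and pi/2 rad each way for a turn. Its arguments: {"type":"object","properties":{"motion":{"type":"array","items":{"type":"object","properties":{"tx":{"type":"number"},"ty":{"type":"number"},"tz":{"type":"number"},"twist":{"type":"number"}}}},"gripper":{"type":"number"},"squeeze":{"type":"number"}},"required":["motion"]}

```bash
mkdir -p pics; python3 - <<'E'
from cell import arm
import cv2,numpy as np
s=arm.observe();print({k:np.round(v,3) for k,v in s.items()})
ims=[]
for c in("scene","top"):
    im=arm.get_image(c);cv2.imwrite(f"pics/{c}0.png",im[:,:,::-1])
    C=arm.calibration(c);print(c,np.round(C["K"],1).tolist(),np.round(C["T"],4).tolist())
    for q in("slider","slider_tab","slider_nose","stand","bend_start","buffer_nominal"):
        print(c,q,[(round(d["conf"],2),np.round(np.array(d["point"])*[560,420],1).tolist()) for d in arm.place_of(c,q)])
E
```

```text
{'clock': np.float64(0.0), 'joints': array([ 1.104,  0.435,  0.025,  1.574, -0.012,  1.134, -0.075]), 'dq': array([-0.002,  0.   ,  0.001, -0.   , -0.001,  0.001,  0.   ]), 'joint_efforts': array([-1.0000e-03, -6.6786e+01,  9.8500e-01, -3.1446e+01, -6.1000e-02,
        4.3000e-02,  0.0000e+00]), 'position': array([ 0.222, -0.584,  0.226]), 'ee_rot': array([-3.088e+00, -5.680e-01,  1.000e-03]), 'force': array([-0.459,  0.233, -0.892]), 'ft_torque': array([-0.012, -0.051,  0.047]), 'gripper_force': np.float64(0.0), 'width': np.float64(1.0)}
scene [[402.9, 0.0, 281.4], [0.0, 402.9, 205.3], [0.0, 0.0, 1.0]] [[0.78, 0.4835, -0.3973, 0.8572], [0.6257, -0.5889, 0.5116, -0.3145], [0.0134, -0.6476, -0.7619, 0.7547], [0.0, 0.0, 0.0, 1.0]]
scene slider [(0.95, [225.3, 219.4]), (0.77, [278.7, 170.4])]
scene slider_tab [(0.71, [224.5, 211.7]), (0.58, [276.3, 160.0])]
scene slider_nose [(0.88, [281.7, 170.1]), (0.87, [221.5, 225.9]), (0.55, [225.4, 213.6])]
scene stand [(0.67, [250.9, 245.8])]
scene bend_start [(0.61, [327.2, 219.4]), (0.57, [206.7, 230.8])]
scene buffer_nominal [(0.55, [192.6, 313.6])]
top [[456.2, 0.0, 280.5], [0.0, 456.2, 209.9], [0.0, 0.0, 1.0]] [[-0.0204, -0.9983, 0.0543, 0.4762], [-0.9995, 0.0192, -0.0237, 0.1075], [0.0227, -0.0548, -0.9982, 0.9203], [0.0, 0.0, 0.0, 1.0]]
top slider [(0.86, [184.5, 276.0]), (0.49, [335.4, 228.9])]
top slider_tab [(0.74, [340.5, 230.2]), (0.65, [175.6, 297.8])]
top slider_nose [(0.67, [186.9, 281.8]), (0.63, [345.0, 227.2])]
top stand [(0.81, [303.4, 228.0])]
top bend_start [(0.67, [357.1, 232.3])]
top buffer_nominal [(0.65, [432.7, 178.8])]
```

View pics/scene0.png

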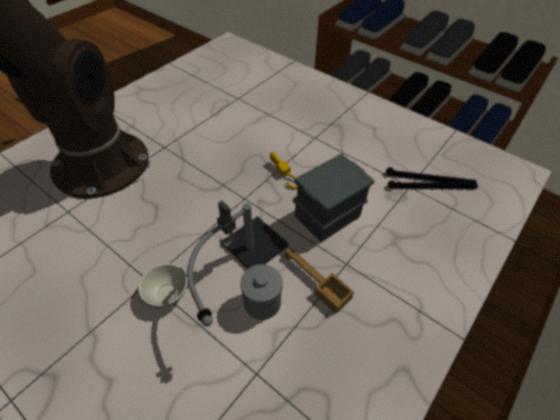

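View pics/top0.png

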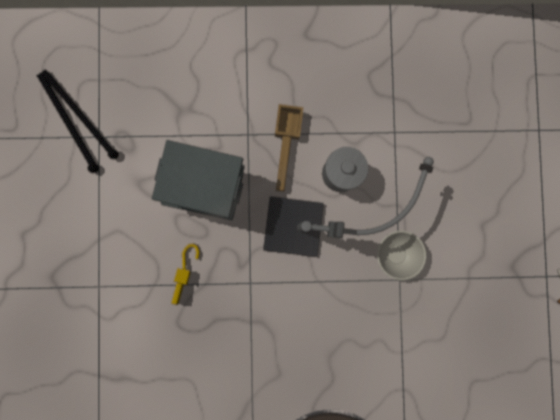

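The scene shows two slider-like things: a grey one on the rail (top 336,229; scene 225,218) and a yellow one lying on the ledge (top 183,275; scene 280,165). The grey one on the rail fits the description, since it is on the rod and not yellow. I'll confirm it in an enlarged crop.

```bash
python3 - <<'E'
import cv2
a=cv2.imread("pics/top0.png")[145:255,290:450]
a=cv2.convertScaleAbs(cv2.resize(a,None,fx=5,fy=5,interpolation=cv2.INTER_CUBIC),alpha=1.6)
for i in range(0,160,20): cv2.putText(a,str(290+i),(i*5,10),0,.4,(0,0,255));cv2.line(a,(i*5,12),(i*5,18),(0,0,255))
for i in range(0,110,10): cv2.putText(a,str(145+i),(0,i*5+4),0,.4,(0,0,255))
cv2.imwrite("pics/crop.png",a)
E
```

```text
(no output)
```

View pics/crop.png

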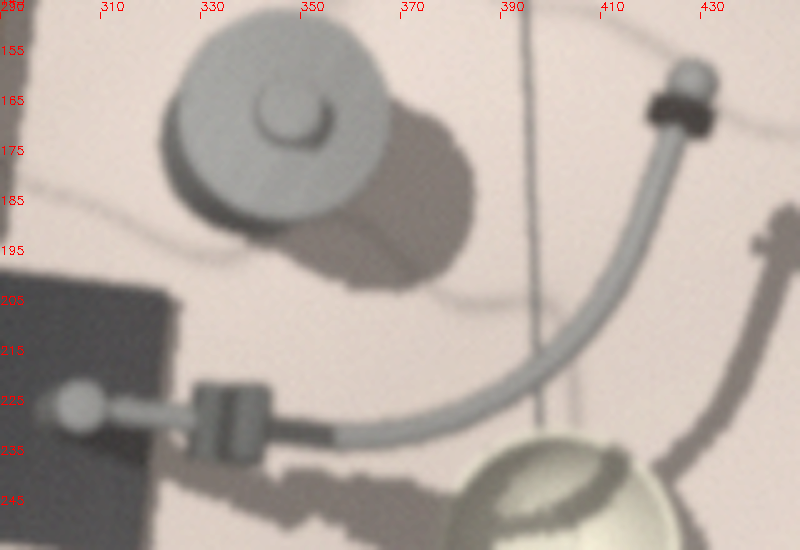

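The crop confirms it: a grey block with an upright tab on the rod at (336,230), and the buffer at about (426,168). Next I fit the stand pose and the knock angle.

```bash
cat > h.py <<'E'
import numpy as np,cv2
from cell import arm
from scipy.optimize import least_squares
from scipy.spatial.transform import Rotation as R
def proj(c,P,C=None):
    C=C or arm.calibration(c);T=np.linalg.inv(C["T"]);P=np.atleast_2d(P)@T[:3,:3].T+T[:3,3]
    p=P@C["K"].T;return p[:,:2]/p[:,2:]
def rod(s,k):
    """s: array of arc positions from post; returns xy, heading in stand frame"""
    s=np.atleast_1d(s).astype(float);L=.11*np.deg2rad(70);b=np.clip((s-.09)/.11,0,np.deg2rad(70))
    loc=np.c_[.11*np.sin(b),.11*(1-np.cos(b))]+np.clip(s-.09-L,0,None)[:,None]*np.c_[np.cos(b),np.sin(b)]
    c,d=np.cos(k),np.sin(k);loc=loc@np.array([[c,d],[-d,c]])
    return np.where(s[:,None]<=.09,np.c_[s,0*s],loc+[.09,0]),np.where(s<=.09,0,b+k)
def world(s,q):
    xy,h=rod(s,q[3]);c,d=np.cos(q[2]),np.sin(q[2])
    return xy@np.array([[c,d],[-d,c]])+q[:2],h+q[2]
SB=.09+.11*np.deg2rad(70)+.038
E
cat > fit.py <<'E'
from h import *
C={c:arm.calibration(c) for c in("top","scene")}
px=lambda a:np.array(a)/5.+[290,145]
rp=px([(120,410),(180,416),(300,434),(335,437),(400,430),(460,412),(540,360),(600,292),(645,205),(670,140)])
def res(q):
    ss=np.linspace(.0,SB+.017,400);w,_=world(ss,q)
    c=proj("top",np.c_[w,0*ss+.14],C["top"])
    r=[np.min(np.hypot(*(c-p).T)) for p in rp]
    wb,_=world(SB+.005,q)
    r+=list((proj("top",np.r_[wb[0],.14],C["top"])[0]-px((682,113)))*1)
    r+=list((proj("top",np.r_[q[:2],.147],C["top"])[0]-px((80,405)))*1)
    we,_=world(SB+.017,q)
    cs,sn=np.cos(q[2]),np.sin(q[2])
    for u,v in(((.055,.055),(178,297)),((.055,-.055),(148,545))):
        P=[q[0]+cs*u[0]-sn*u[1],q[1]+sn*u[0]+cs*u[1],.012]
        r+=list(.7*(proj("top",P,C["top"])[0]-px(v)))
    return r
f=least_squares(res,[.45,.06,-1.6,0]);q=f.x
J=f.jac;print("q",np.round(q,4),"sd",np.sqrt(np.diag(np.linalg.inv(J.T@J))).round(4),np.round(f.fun,2))
np.save("q.npy",q)
# slider s by block centre/tab pixel in top: tab top centre approx crop(231,425)
from scipy.optimize import minimize_scalar
for n,p,z in(("block",(231,424),.15),("tab",(230,424),.185)):
    g=lambda s:np.hypot(*(proj("top",np.r_[world(s,q)[0][0],z],C["top"])[0]-px(p)))
    m=minimize_scalar(g,bounds=(.02,.09),method="bounded");print(n,m.x,m.fun)
im=cv2.imread("pics/scene0.png");ss=np.linspace(0,SB+.017,60);w,_=world(ss,q)
S=4;x0,y0=160,180;a=cv2.resize(im[y0:330,x0:310],None,fx=S,fy=S,interpolation=cv2.INTER_CUBIC);a=cv2.convertScaleAbs(a,alpha=1.6)
for p in proj("scene",np.c_[w,0*ss+.14]): cv2.circle(a,tuple(np.int32((p-[x0,y0]+.5)*S)),1,(0,0,255),-1)
for p in proj("scene",[[*world(SB,q)[0][0],.14],[*world(.05,q)[0][0],.1725]]): cv2.circle(a,tuple(np.int32((p-[x0,y0]+.5)*S)),3,(0,255,0),-1)
cv2.imwrite("pics/ov.png",a)
s=arm.observe();Rt=R.from_rotvec(s["ee_rot"]).as_matrix();print(Rt.round(3))
for k in(.05,SB-.012):print(world(k,q))
E
python3 fit.py
```

```text
q [ 0.4909  0.05   -1.7075  0.0804] sd [0.0013 0.0009 0.0171 0.0211] [ 0.19  0.11  0.72  0.62  0.36  0.35  0.34  0.41  0.34  0.31 -1.22  1.55
 -2.1  -0.45  2.59 -1.1   2.53  2.57]
block 0.05496297708762957 0.5037207907088993
tab 0.049653419219065416 1.157000835983069
[[ 0.935  0.356  0.   ]
 [ 0.356 -0.935 -0.   ]
 [-0.     0.    -1.   ]]
(array([[4.84073957e-01, 4.17334404e-04]]), array([-1.70746665]))
(array([[ 0.56896243, -0.15673902]]), array([-0.40537686]))
```

View pics/ov.png

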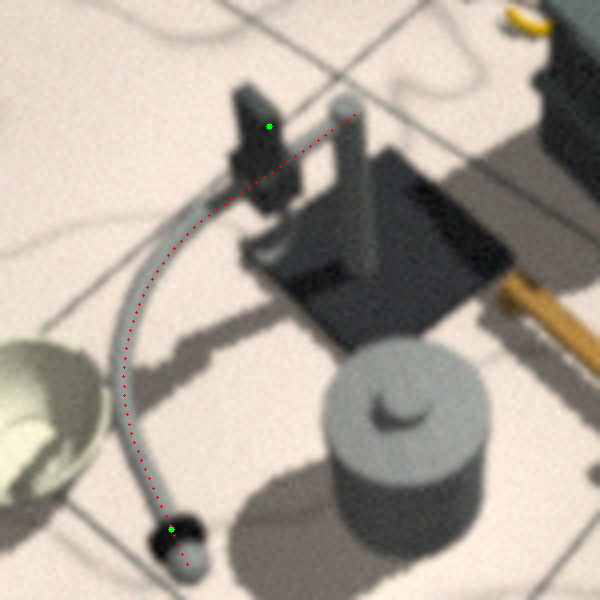

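The overlay sits a few mm off in the scene view: the real rod lies up to about 10 crop px to the left of it and the buffer is at (178,540). I'll refit with both views, then hover and check with the wrist camera.

```bash
cat > fit2.py <<'E'
from h import *
C={c:arm.calibration(c) for c in("top","scene")}
f5=lambda a:(np.array(a)+.5)/5-.5+[290,145]
f4=lambda a:(np.array(a)+.5)/4-.5+[160,180]
D={"top":dict(rod=f5([(120,410),(180,416),(300,433),(335,437),(400,430),(460,412),(540,360),(600,292),(645,205),(670,140)]),
  buf=f5((682,113)),post=f5((80,405)),foot=[((.055,.055),f5((176,295))),((.055,-.055),f5((150,545)))]),
 "scene":dict(rod=f4([(325,122),(300,140),(203,212),(165,250),(132,310),(122,380),(126,425),(142,465),(157,500)]),
  buf=f4((178,540)),post=f4((346,105)),foot=[((.055,-.055),f4((243,244))),((-.055,.055),f4((514,260))),((-.055,-.055),f4((388,149)))])}
def res(v):
    q=v[:4];r=[]
    for i,c in enumerate(D):
        o=v[4+2*i:6+2*i];d=D[c];P=lambda X:proj(c,X,C[c])+o
        ss=np.linspace(0,SB+.017,400);w,_=world(ss,q);cu=P(np.c_[w,0*ss+.14])
        r+=[np.min(np.hypot(*(cu-p).T)) for p in d["rod"]]
        r+=list(P(np.r_[world(SB+.005,q)[0][0],.14])[0]-d["buf"])
        r+=list(P(np.r_[q[:2],.149])[0]-d["post"])
        cs,sn=np.cos(q[2]),np.sin(q[2])
        for u,pv in d["foot"]:
            r+=list(.7*(P([q[0]+cs*u[0]-sn*u[1],q[1]+sn*u[0]+cs*u[1],.012])[0]-pv))
        r+=list(o/1.)
    return r
f=least_squares(res,[.49,.05,-1.65,0.05,0,0,0,0]);q=f.x
J=f.jac;print("q",np.round(q,4),"sd",np.sqrt(np.diag(np.linalg.inv(J.T@J))).round(4),np.round(f.fun,1))
np.save("q.npy",q[:4])
for k in(.05,SB-.012):print(world(k,q))
E
python3 fit2.py
```

```text
q [ 0.4909  0.0493 -1.7165  0.09   -0.705  -0.7191  0.1026 -1.3053] sd [0.0016 0.0015 0.0116 0.0166 0.7501 0.7854 0.7213 0.6512] [ 0.4  0.1  0.5  0.5  0.2  0.2  0.4  0.5  0.3  0.3 -1.2  1.6 -1.9 -0.8
  3.  -0.9  2.1  2.5 -0.7 -0.7  1.7  1.5  0.1  0.3  0.3  0.1  0.6  0.5
  0.5 -1.  -1.5  1.8 -1.5 -2.9  1.6 -1.6  0.6 -2.   0.   0.1 -1.3]
(array([[ 4.83639567e-01, -1.77197254e-04]]), array([-1.71653201]))
(array([[ 0.5682368 , -0.15723041]]), array([-0.40480017]))
```

```bash
sed -i 's/r+=list(.7\*/r+=list(.0*/' fit2.py; python3 fit2.py
python3 - <<'E'
from h import *
q=np.load("q.npy");s=arm.observe();M=R.from_rotvec(s["ee_rot"]).as_matrix()
w,h=world(.052,q);d=np.r_[w[0],.26]-s["position"]
print(M.T@d, "tool y yaw",np.arctan2(M[1,1],M[0,1]),"target",h)
E
```

```text
q [ 0.4891  0.0474 -1.6979  0.0959  0.0167 -0.6865 -0.6284 -0.7909] sd [0.0017 0.0014 0.015  0.0194 0.7563 0.7917 0.7317 0.6972] [ 0.3  0.4  0.5  0.5  0.1  0.   0.7  0.8  0.   0.4 -0.9  0.  -0.   0.3
  0.  -0.   0.   0.   0.  -0.7  1.2  1.1  0.2  0.1  0.1  0.6  0.1  0.1
  0.4 -0.2 -0.2 -0.3 -0.8 -0.   0.  -0.   0.  -0.   0.  -0.6 -0.8]
(array([[ 0.48274427, -0.00222513]]), array([-1.69785786]))
(array([[ 0.57094631, -0.15711858]]), array([-0.38017858]))
[ 0.44942696 -0.44944627 -0.03327098] tool y yaw -1.2070948512957116 target [-1.69785786]
```

{"fn": "move_arm", "kwargs": {
  "motion": [
    {"tx": 0.035,"ty": -0.035},
    {"tx": 0.035,"ty": -0.035},
    {"tx": 0.035,"ty": -0.035},
    {"tx": 0.035,"ty": -0.035},
    {"tx": 0.035,"ty": -0.035},
    {"tx": 0.035,"ty": -0.035},
    {"tx": 0.035,"ty": -0.035},
    {"tx": 0.035,"ty": -0.035},
    {"tx": 0.035,"ty": -0.035},
    {"tx": 0.035,"ty": -0.035},
    {"tx": 0.035,"ty": -0.035},
    {"tx": 0.035,"ty": -0.035,"tz": -0.033}
  ],
  "gripper": -0.3
}}

```text
invalid input
```

{"fn": "move_arm", "kwargs": {
  "motion": [
    {"twist": 0.078},
    {"twist": 0.078},
    {"twist": 0.078},
    {"twist": 0.078}
  ]
}}

```text
invalid input
```

{"fn": "move_arm", "kwargs": {
  "motion": [
    {"tx": 0.035,"ty": -0.035,"tz": 0,"twist": 0},
    {"tx": 0.035,"ty": -0.035,"tz": 0,"twist": 0},
    {"tx": 0.035,"ty": -0.035,"tz": 0,"twist": 0},
    {"tx": 0.035,"ty": -0.035,"tz": 0,"twist": 0},
    {"tx": 0.035,"ty": -0.035,"tz": 0,"twist": 0},
    {"tx": 0.035,"ty": -0.035,"tz": 0,"twist": 0},
    {"tx": 0.035,"ty": -0.035,"tz": 0,"twist": 0},
    {"tx": 0.035,"ty": -0.035,"tz": 0,"twist": 0},
    {"tx": 0.035,"ty": -0.035,"tz": 0,"twist": 0},
    {"tx": 0.035,"ty": -0.035,"tz": 0,"twist": 0},
    {"tx": 0.035,"ty": -0.035,"tz": 0,"twist": 0},
    {"tx": 0.035,"ty": -0.035,"tz": -0.03,"twist": 0}
  ],
  "gripper": -0.3
}}

```text
clock: 1.9
position: [0.4615, -0.0458, 0.2509]
ee_rot: [-3.088, -0.57, 0.007]
force: [-0.1, -1.0, 0.4]
width: 0.65
gripper_force: 0.0
```

{"fn": "move_arm", "kwargs": {
  "motion": [
    {"tx": 0,"ty": 0,"tz": 0,"twist": 0.078},
    {"tx": 0,"ty": 0,"tz": 0,"twist": 0.078},
    {"tx": 0,"ty": 0,"tz": 0,"twist": 0.078},
    {"tx": 0,"ty": 0,"tz": 0,"twist": 0.078}
  ]
}}

```text
clock: 2.3
position: [0.4628, -0.0482, 0.2528]
ee_rot: [3.135, -0.206, 0.001]
force: [-0.1, 0.5, -0.1]
width: 0.648
gripper_force: 0.0
```

```bash
cat > look.py <<'E'
from h import *
import sys
q=np.load("q.npy");s=arm.observe();C=arm.calibration("wrist");im=arm.get_image("wrist")[:,:,::-1].copy()
for n in("slider_tab","slider_nose","slider"):print(n,[(round(d["conf"],2),np.round(np.array(d["point"])*[560,420],1).tolist()) for d in arm.place_of("wrist",n)])
cv2.imwrite(f"pics/raw{sys.argv[1]}.png",im)
ss=np.linspace(0,SB+.017,80)
for p in proj("wrist",np.c_[world(ss,q)[0],0*ss+.14],C):
    if abs(p).max()<2000: cv2.circle(im,tuple(np.int32(p)),1,(0,0,255),-1)
for p in proj("wrist",[[*world(SB,q)[0][0],.14],[*world(.052,q)[0][0],.1935]],C): cv2.circle(im,tuple(np.int32(p)),3,(0,255,0),-1)
cv2.imwrite(f"pics/w{sys.argv[1]}.png",im)
np.savez(f"w{sys.argv[1]}.npz",K=C["K"],T=C["T"])
M=R.from_rotvec(s["ee_rot"]).as_matrix();w,h=world(.052,q)
print("yaw",np.arctan2(M[1,1],M[0,1]),h,"d tool",M.T@(np.r_[w[0],.26]-s["position"]), s["joints"].round(2))
E
python3 look.py 1
```

```text
slider_tab [(0.75, [214.8, 208.9])]
slider_nose [(0.74, [238.5, 194.9]), (0.67, [49.3, 264.3]), (0.28, [272.3, 195.9])]
slider [(0.84, [222.1, 197.1]), (0.72, [35.8, 266.2])]
yaw -1.701958201097466 [-1.69785786] d tool [ 0.01379111 -0.04620198 -0.00721934] [ 0.23  0.17 -0.28  1.89  0.05  1.09 -1.77]
```

View pics/w1.png

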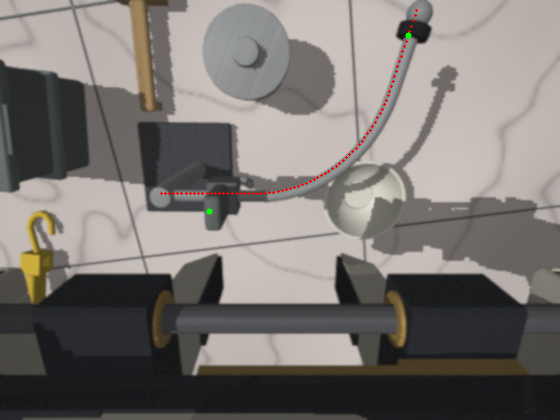

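The wrist view shows the overlay running 2–4 px to the left of the rod, which is close. The buffer near face is at about (411,39) and the tab at (214,205). One enlarged crop will refine this.

```bash
python3 - <<'E'
import cv2
a=cv2.imread("pics/raw1.png")[0:240,140:450]
a=cv2.convertScaleAbs(cv2.resize(a,None,fx=2.5,fy=2.5,interpolation=cv2.INTER_CUBIC),alpha=1.3)
for i in range(0,310,20): cv2.line(a,(int(i*2.5),0),(int(i*2.5),8),(0,0,255));cv2.putText(a,str(140+i),(int(i*2.5)+2,12),0,.35,(0,0,255))
for i in range(0,240,20): cv2.line(a,(0,int(i*2.5)),(8,int(i*2.5)),(0,0,255));cv2.putText(a,str(i),(10,int(i*2.5)+4),0,.35,(0,0,255))
cv2.imwrite("pics/crop2.png",a)
E
```

```text
(no output)
```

View pics/crop2.png

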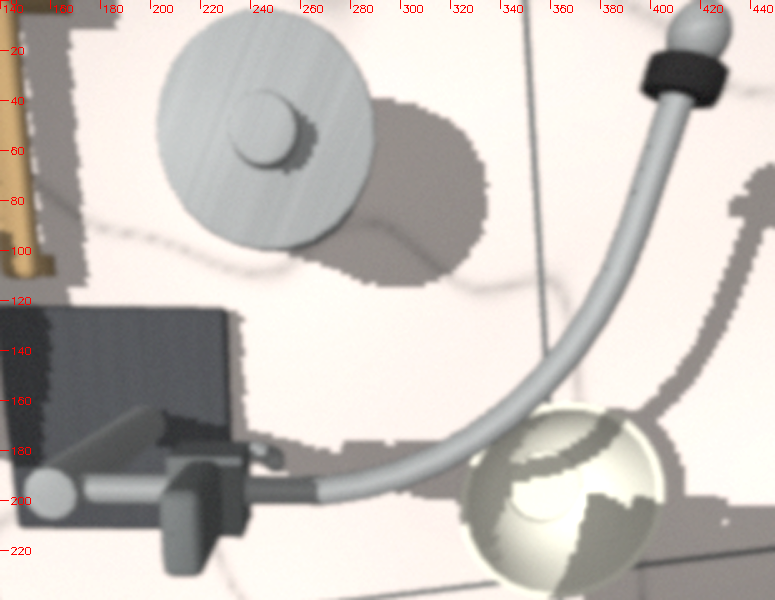

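```bash
cat > fit3.py <<'E'
from fit2 import *
z=np.load("w1.npz");C["wrist"]={"K":z["K"],"T":z["T"]}
f3=lambda a:(np.array(a)+.5)/2.5-.5+[140,0]
D["wrist"]=dict(rod=f3([(100,488),(150,488),(290,490),(340,488),(400,473),(450,450),(500,415),(550,368),(590,310),(620,245),(645,180),(670,110)]),buf=f3((685,78)),post=f3((50,493)),foot=[])
f=least_squares(res,np.r_[q[:4],np.zeros(6)]);v=f.x
J=f.jac;print("q3",np.round(v,4),"sd",np.sqrt(np.diag(np.linalg.inv(J.T@J))).round(4));print(np.round(f.fun[-21:],1))
np.save("q.npy",v[:4])
g=lambda u:proj("wrist",np.r_[world(u[0],v)[0][0],.1935],C["wrist"])[0]+v[8:10]-f3((183,532))
m=least_squares(lambda u:g(u),[.05],x_scale=.01,diff_step=1e-3);print("s",m.x,m.fun)
E
python3 fit3.py; python3 - <<'E'
from h import *
q=np.load("q.npy");s=arm.observe();M=R.from_rotvec(s["ee_rot"]).as_matrix()
for S in(.05,.055,.09,SB-.012):w,h=world(S,q);print(S,w,h,M.T@(np.r_[w[0],.158]-s["position"]))
E
```

```text
q [ 0.4891  0.0474 -1.6979  0.0959  0.0167 -0.6865 -0.6284 -0.7909] sd [0.0017 0.0014 0.015  0.0194 0.7563 0.7917 0.7317 0.6972] [ 0.3  0.4  0.5  0.5  0.1  0.   0.7  0.8  0.   0.4 -0.9  0.  -0.   0.3
  0.  -0.   0.   0.   0.  -0.7  1.2  1.1  0.2  0.1  0.1  0.6  0.1  0.1
  0.4 -0.2 -0.2 -0.3 -0.8 -0.   0.  -0.   0.  -0.   0.  -0.6 -0.8]
(array([[ 0.48274427, -0.00222513]]), array([-1.69785786]))
(array([[ 0.57094631, -0.15711858]]), array([-0.38017858]))
q3 [ 0.4883  0.0467 -1.7056  0.1052 -0.291  -1.3727  0.0196 -0.6763  0.2758
  0.4598] sd [9.000e-04 8.000e-04 8.000e-03 1.060e-02 5.214e-01 4.893e-01 5.164e-01
 4.611e-01 8.640e-01 8.200e-01]
[ 0.   0.  -0.7  0.1  0.1  0.6  0.6  0.6  0.3  0.5  0.3  0.9  1.4  0.4
  0.4 -1.9 -0.4 -1.   0.5  0.3  0.5]
s [0.05303811] [-0.00478253  1.31685743]
0.05 [[ 0.48154044 -0.00284851]] [-1.70560826] [ 0.01309413 -0.04740356  0.09473126]
0.055 [[ 0.48086842 -0.00780314]] [-1.70560826] [ 0.01303347 -0.04240393  0.0947316 ]
0.09 [[ 0.47616428 -0.04248557]] [-1.70560826] [ 0.0126088  -0.0074065   0.09473401]
0.25039035240356333 [[ 0.56960765 -0.1575616 ]] [-0.37868011] [0.11943186 0.0953699  0.09476145]
```

{"fn": "move_arm", "kwargs": {
  "motion": [
    {"tx": 0.013,"ty": -0.044,"tz": 0,"twist": 0.0025},
    {"tx": 0,"ty": 0,"tz": 0,"twist": 0},
    {"tx": 0,"ty": 0,"tz": 0.03,"twist": 0},
    {"tx": 0,"ty": 0,"tz": 0.03,"twist": 0},
    {"tx": 0,"ty": 0,"tz": 0.02,"twist": 0},
    {"tx": 0,"ty": 0,"tz": 0.012,"twist": 0},
    {"tx": 0,"ty": 0,"tz": 0,"twist": 0},
    {"tx": 0,"ty": 0,"tz": 0,"twist": 0}
  ]
}}

```text
clock: 3.3
position: [0.4816, -0.0063, 0.1613]
ee_rot: [-3.135, 0.203, -0.001]
force: [0.2, 0.1, -0.1]
width: 0.646
gripper_force: 0.0
```

```bash
cat > st.py <<'E'
from h import *
from scipy.optimize import minimize_scalar
q=np.load("q.npy");s=arm.observe();M=R.from_rotvec(s["ee_rot"]).as_matrix();p=s["position"]
g=lambda u:np.hypot(*(world(u,q)[0][0]-p[:2]))
m=min((minimize_scalar(g,bounds=b,method="bounded") for b in((.02,.1),(.09,.2),(.18,.27))),key=lambda m:m.fun)
w,h=world(m.x,q);n=np.array([-np.sin(h[0]),np.cos(h[0])])
yaw=np.arctan2(M[1,1],M[0,1])
print("s %.4f lat %.4f z %.4f yaw err %.3f t %.2f"%(m.x,(p[:2]-w[0])@n,p[2],yaw-h[0],s["clock"]),"F tool",(M.T@s["force"]).round(2),"T",(M.T@s["ft_torque"]).round(3),"w",round(float(s["width"])*92,1),round(float(s["gripper_force"]),1),"tilt",M[:2,2].round(3))
for t in np.arange(.01,.1,.01):
    w,h=world(m.x+t,q)
    if m.x+t<SB:print("+%.0f"%(1000*t),(1000*M.T@np.r_[w[0]-p[:2],0])[:2].round(1),"twist",round((yaw-h[0])/(np.pi/2),4))
E
python3 st.py
```

```text
s 0.0534 lat 0.0005 z 0.1613 yaw err 0.005 t 3.30 F tool [ 0.22 -0.16  0.1 ] T [0.065 0.002 0.023] w 59.4 0.0 tilt [0.001 0.   ]
+10 [-0.6 10. ] twist 0.0035
+20 [-0.7 20. ] twist 0.0035
+30 [-0.7 30. ] twist 0.0035
+40 [-0.4 40. ] twist -0.0831
+50 [ 1.4 49.8] twist -0.1409
+60 [ 4.  59.5] twist -0.1988
+70 [ 7.5 68.8] twist -0.2567
+80 [11.9 77.8] twist -0.3146
+90 [17.  86.4] twist -0.3724
```

{"fn": "move_arm", "kwargs": {
  "motion": [
    {"tx": 0,"ty": 0,"tz": 0,"twist": 0},
    {"tx": 0,"ty": 0,"tz": 0,"twist": 0},
    {"tx": 0,"ty": 0,"tz": 0,"twist": 0},
    {"tx": 0,"ty": 0,"tz": 0,"twist": 0},
    {"tx": 0,"ty": 0,"tz": 0,"twist": 0}
  ],
  "gripper": 1,
  "squeeze": 6
}}

```text
clock: 3.8
position: [0.4812, -0.0063, 0.1608]
ee_rot: [3.135, -0.204, 0.0]
force: [0.2, 1.1, -0.9]
width: 0.264
gripper_force: 0.0
```

```bash
python3 st.py | head -1
```

```text
s 0.0535 lat 0.0002 z 0.1608 yaw err 0.005 t 3.80 F tool [ 0.07 -1.09  0.89] T [ 0.06  -0.021  0.064] w 24.3 0.0 tilt [ 0. -0.]
```

{"fn": "move_arm", "kwargs": {
  "motion": [
    {"tx": 0,"ty": 0,"tz": 0,"twist": 0},
    {"tx": 0,"ty": 0,"tz": 0,"twist": 0},
    {"tx": 0,"ty": 0,"tz": 0,"twist": 0},
    {"tx": 0,"ty": 0,"tz": 0,"twist": 0},
    {"tx": 0,"ty": 0,"tz": 0,"twist": 0}
  ]
}}

```text
clock: 4.3
position: [0.4813, -0.0062, 0.1607]
ee_rot: [-3.135, 0.204, -0.0]
force: [-0.9, 0.6, 1.4]
width: 0.127
gripper_force: 6.0
```

```bash
python3 st.py | head -1
```

```text
s 0.0533 lat 0.0002 z 0.1607 yaw err 0.005 t 4.30 F tool [-0.94 -0.53 -1.38] T [ 0.351 -0.013 -0.031] w 11.6 6.0 tilt [0. 0.]
```

```bash
cat > plan.py <<'E'
from h import *
import sys
# s0 = slider now, step list -> rows relative to the commanded (assumed=measured) pose, smoothed over the block length
q=np.load("q.npy")
def pose(s):
    u=s+np.linspace(-.012,.012,25);w,_=world(u,q);d=w[-1]-w[0]
    return (w.min(0)*0+(w.max(0)*0)+w.mean(0)),np.arctan2(d[1],d[0])
s0,ds,n=float(sys.argv[1]),float(sys.argv[2]),int(sys.argv[3])
st=arm.observe();M=R.from_rotvec(st["ee_rot"]).as_matrix();yaw=np.arctan2(M[1,1],M[0,1]);p=st["position"][:2]
if len(sys.argv)>4: p,yaw=pose(s0)
for i in range(1,n+1):
    w,h=pose(s0+i*ds);ty=np.array([np.cos(yaw),np.sin(yaw)]);tx=np.array([-ty[1],ty[0]])
    d=w-p;print("%.3f"%(s0+i*ds),"tx %.4f ty %.4f twist %.4f"%(d@tx,d@ty,-(h-yaw)/(np.pi/2)));p,yaw=w,h
E
python3 plan.py .0533 .005 12 x; python3 -c "
from h import *;M=R.from_rotvec(arm.observe()['ee_rot']).as_matrix();print(M.round(2))"
```

```text
0.058 tx -0.0000 ty 0.0050 twist 0.0000
0.063 tx -0.0000 ty 0.0050 twist -0.0000
0.068 tx 0.0000 ty 0.0050 twist -0.0000
0.073 tx -0.0000 ty 0.0050 twist -0.0000
0.078 tx 0.0000 ty 0.0050 twist -0.0008
0.083 tx 0.0001 ty 0.0050 twist -0.0173
0.088 tx 0.0001 ty 0.0050 twist -0.0234
0.093 tx 0.0001 ty 0.0050 twist -0.0294
0.098 tx 0.0001 ty 0.0050 twist -0.0354
0.103 tx 0.0001 ty 0.0050 twist -0.0376
0.108 tx 0.0001 ty 0.0050 twist -0.0289
0.113 tx 0.0001 ty 0.0050 twist -0.0289
[[ 0.99 -0.13  0.  ]
 [-0.13 -0.99  0.  ]
 [ 0.   -0.   -1.  ]]
```

{"fn": "move_arm", "kwargs": {
  "motion": [
    {"tx": 0,"ty": 0,"tz": -0.0015,"twist": 0},
    {"tx": 0,"ty": 0.003,"tz": 0,"twist": 0},
    {"tx": 0,"ty": 0.004,"tz": 0,"twist": 0},
    {"tx": 0,"ty": 0.003,"tz": 0,"twist": 0},
    {"tx": 0,"ty": 0,"tz": 0,"twist": 0},
    {"tx": 0,"ty": 0,"tz": 0,"twist": 0}
  ]
}}

```text
clock: 4.9
position: [0.4798, -0.0164, 0.1621]
ee_rot: [3.135, -0.205, -0.0]
force: [-0.6, 1.0, -1.4]
width: 0.134
gripper_force: 6.0
```

```bash
python3 st.py | head -1
```

```text
s 0.0637 lat 0.0001 z 0.1621 yaw err 0.004 t 4.90 F tool [-0.7  -0.89  1.42] T [0.009 0.01  0.059] w 12.3 6.0 tilt [-0. -0.]
```

{"fn": "move_arm", "kwargs": {
  "motion": [
    {"tx": 0,"ty": 0.004,"tz": 0,"twist": 0},
    {"tx": 0,"ty": 0.005,"tz": 0,"twist": 0},
    {"tx": 0,"ty": 0.005,"tz": 0,"twist": 0},
    {"tx": 0,"ty": 0.005,"tz": 0,"twist": -0.017},
    {"tx": 0,"ty": 0.003,"tz": 0,"twist": -0.013},
    {"tx": 0,"ty": 0,"tz": 0,"twist": 0},
    {"tx": 0,"ty": 0,"tz": 0,"twist": 0}
  ]
}}

```text
clock: 5.6
position: [0.4771, -0.0381, 0.1621]
ee_rot: [-3.139, 0.132, -0.0]
force: [-0.6, -0.4, -2.7]
width: 0.134
gripper_force: 6.0
```

```bash
python3 st.py | head -1; python3 plan.py .0857 .005 6
```

```text
s 0.0855 lat 0.0003 z 0.1621 yaw err 0.051 t 5.60 F tool [-0.52  0.49  2.67] T [ 0.054 -0.022  0.027] w 12.3 6.0 tilt [0. 0.]
0.091 tx -0.0001 ty 0.0051 twist -0.0225
0.096 tx 0.0001 ty 0.0050 twist -0.0323
0.101 tx 0.0001 ty 0.0050 twist -0.0383
0.106 tx 0.0001 ty 0.0050 twist -0.0323
0.111 tx 0.0001 ty 0.0050 twist -0.0289
0.116 tx 0.0001 ty 0.0050 twist -0.0289
```

{"fn": "move_arm", "kwargs": {
  "motion": [
    {"tx": 0,"ty": 0.005,"tz": 0,"twist": -0.0225},
    {"tx": 0.0001,"ty": 0.005,"tz": 0,"twist": -0.0325},
    {"tx": 0.0001,"ty": 0.005,"tz": 0,"twist": -0.038},
    {"tx": 0,"ty": 0,"tz": 0,"twist": 0},
    {"tx": 0,"ty": 0,"tz": 0,"twist": 0}
  ]
}}

```text
clock: 6.1
position: [0.4767, -0.0527, 0.1621]
ee_rot: [-3.14, -0.096, -0.0]
force: [0.8, 0.9, -1.8]
width: 0.133
gripper_force: 6.0
```

```bash
python3 st.py | head -1; python3 plan.py .1005 .005 6
```

```text
s 0.1003 lat 0.0003 z 0.1621 yaw err -0.003 t 6.10 F tool [ 0.8  -0.8   1.84] T [ 0.047  0.013 -0.01 ] w 12.2 6.0 tilt [0. 0.]
0.106 tx 0.0000 ty 0.0052 twist -0.0320
0.111 tx 0.0001 ty 0.0050 twist -0.0289
0.116 tx 0.0001 ty 0.0050 twist -0.0289
0.121 tx 0.0001 ty 0.0050 twist -0.0289
0.126 tx 0.0001 ty 0.0050 twist -0.0289
0.131 tx 0.0001 ty 0.0050 twist -0.0289
```

Forces are small. Carrying on.

{"fn": "move_arm", "kwargs": {
  "motion": [
    {"tx": 0,"ty": 0.005,"tz": 0,"twist": -0.032},
    {"tx": 0.0001,"ty": 0.005,"tz": 0,"twist": -0.029},
    {"tx": 0.0001,"ty": 0.005,"tz": 0,"twist": -0.029},
    {"tx": 0.0001,"ty": 0.005,"tz": 0,"twist": -0.029},
    {"tx": 0,"ty": 0,"tz": 0,"twist": 0},
    {"tx": 0,"ty": 0,"tz": 0,"twist": 0}
  ]
}}

```text
clock: 6.7
position: [0.4796, -0.0723, 0.1621]
ee_rot: [-3.117, -0.388, 0.0]
force: [0.0, -0.0, -1.6]
width: 0.13
gripper_force: 6.0
```

```bash
python3 st.py | head -1; python3 plan.py .1205 .005 6
```

```text
s 0.1202 lat 0.0002 z 0.1621 yaw err 0.003 t 6.70 F tool [0.03 0.02 1.64] T [ 0.051 -0.029  0.014] w 12.0 6.0 tilt [-0.  0.]
0.126 tx 0.0001 ty 0.0053 twist -0.0288
0.131 tx 0.0001 ty 0.0050 twist -0.0289
0.136 tx 0.0001 ty 0.0050 twist -0.0289
0.140 tx 0.0001 ty 0.0050 twist -0.0289
0.145 tx 0.0001 ty 0.0050 twist -0.0289
0.150 tx 0.0001 ty 0.0050 twist -0.0289
```

{"fn": "move_arm", "kwargs": {
  "motion": [
    {"tx": 0.0001,"ty": 0.0052,"tz": 0,"twist": -0.029},
    {"tx": 0.0001,"ty": 0.005,"tz": 0,"twist": -0.029},
    {"tx": 0.0001,"ty": 0.005,"tz": 0,"twist": -0.029},
    {"tx": 0.0001,"ty": 0.005,"tz": 0,"twist": -0.029},
    {"tx": 0.0001,"ty": 0.005,"tz": 0,"twist": -0.029},
    {"tx": 0,"ty": 0,"tz": 0,"twist": 0},
    {"tx": 0,"ty": 0,"tz": 0,"twist": 0}
  ]
}}

```text
clock: 7.4
position: [0.4884, -0.0958, 0.1621]
ee_rot: [-3.053, -0.74, 0.0]
force: [-0.3, 0.2, -1.4]
width: 0.131
gripper_force: 6.0
```

```bash
python3 st.py | head -1; python3 plan.py .1455 .005 6
```

```text
s 0.1454 lat 0.0002 z 0.1621 yaw err 0.002 t 7.40 F tool [-0.19 -0.35  1.44] T [-0.034 -0.021  0.019] w 12.1 6.0 tilt [-0.  0.]
0.150 tx 0.0001 ty 0.0051 twist -0.0285
0.155 tx 0.0001 ty 0.0050 twist -0.0289
0.160 tx 0.0001 ty 0.0050 twist -0.0289
0.165 tx 0.0001 ty 0.0050 twist -0.0289
0.170 tx 0.0001 ty 0.0050 twist -0.0289
0.175 tx 0.0001 ty 0.0050 twist -0.0289
```

{"fn": "move_arm", "kwargs": {
  "motion": [
    {"tx": 0.0001,"ty": 0.005,"tz": 0,"twist": -0.0285},
    {"tx": 0.0001,"ty": 0.005,"tz": 0,"twist": -0.029},
    {"tx": 0.0001,"ty": 0.005,"tz": 0,"twist": -0.029},
    {"tx": 0.0001,"ty": 0.005,"tz": 0,"twist": -0.029},
    {"tx": 0.0001,"ty": 0.005,"tz": 0,"twist": -0.029},
    {"tx": 0,"ty": 0,"tz": 0,"twist": 0},
    {"tx": 0,"ty": 0,"tz": 0,"twist": 0}
  ]
}}

```text
clock: 8.1
position: [0.5021, -0.1166, 0.1621]
ee_rot: [-2.949, -1.081, 0.0]
force: [-0.0, -0.1, -2.3]
width: 0.133
gripper_force: 6.0
```

```bash
python3 st.py | head -1; python3 plan.py .1705 .005 6; python3 look.py 2
```

```text
s 0.1703 lat 0.0001 z 0.1621 yaw err 0.002 t 8.10 F tool [-0.07  0.04  2.33] T [ 0.066  0.028 -0.015] w 12.3 6.0 tilt [-0.  0.]
0.176 tx 0.0002 ty 0.0052 twist -0.0287
0.181 tx 0.0001 ty 0.0050 twist -0.0289
0.185 tx 0.0001 ty 0.0050 twist -0.0289
0.191 tx 0.0001 ty 0.0050 twist -0.0289
0.196 tx 0.0001 ty 0.0050 twist -0.0289
0.201 tx 0.0001 ty 0.0050 twist -0.0289
slider_tab [(0.55, [280.7, 285.6])]
slider_nose [(0.77, [299.6, 252.4])]
slider [(0.91, [277.5, 251.5])]
yaw -0.8681636168816763 [-1.70560826] d tool [ 0.05629592 -0.09877057 -0.09790304] [ 0.45  0.36 -0.42  1.89  0.18  0.92 -0.92]
```

View pics/w2.png

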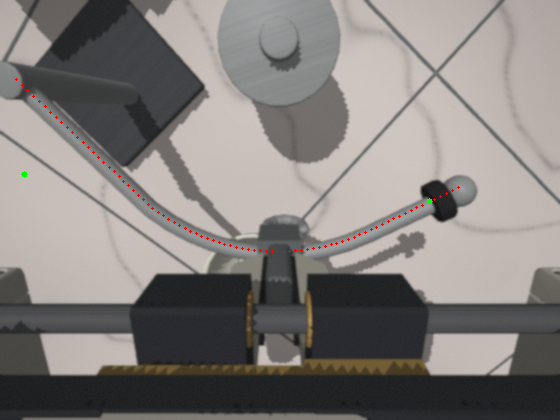

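The wrist view shows the block at (280,250) on the rod. The overlay follows the rod through to the buffer face at (428,202), within about 1 px.

{"fn": "move_arm", "kwargs": {
  "motion": [
    {"tx": 0.0001,"ty": 0.005,"tz": 0,"twist": -0.029},
    {"tx": 0.0001,"ty": 0.005,"tz": 0,"twist": -0.029},
    {"tx": 0.0001,"ty": 0.005,"tz": 0,"twist": -0.029},
    {"tx": 0.0001,"ty": 0.005,"tz": 0,"twist": -0.029},
    {"tx": 0.0001,"ty": 0.005,"tz": 0,"twist": -0.029},
    {"tx": 0,"ty": 0,"tz": 0,"twist": 0},
    {"tx": 0,"ty": 0,"tz": 0,"twist": 0}
  ]
}}

```text
clock: 9.0
position: [0.5203, -0.134, 0.1621]
ee_rot: [-2.807, -1.41, 0.0]
force: [-0.0, 0.0, -2.1]
width: 0.13
gripper_force: 6.0
```

```bash
python3 st.py | head -1; python3 plan.py .1955 .005 10
```

```text
s 0.1955 lat -0.0001 z 0.1621 yaw err 0.001 t 9.00 F tool [ 0.02 -0.05  2.14] T [-0.037  0.016  0.023] w 12.0 6.0 tilt [-0.  0.]
0.201 tx 0.0004 ty 0.0050 twist -0.0282
0.206 tx 0.0001 ty 0.0050 twist -0.0289
0.211 tx 0.0001 ty 0.0050 twist -0.0289
0.215 tx 0.0001 ty 0.0050 twist -0.0278
0.221 tx 0.0001 ty 0.0050 twist -0.0222
0.226 tx 0.0001 ty 0.0050 twist -0.0161
0.231 tx 0.0000 ty 0.0050 twist -0.0101
0.236 tx 0.0000 ty 0.0050 twist -0.0041
0.240 tx 0.0000 ty 0.0050 twist -0.0001
0.245 tx 0.0000 ty 0.0050 twist -0.0000
```

{"fn": "move_arm", "kwargs": {
  "motion": [
    {"tx": 0.0004,"ty": 0.005,"tz": 0,"twist": -0.028},
    {"tx": 0.0001,"ty": 0.005,"tz": 0,"twist": -0.029},
    {"tx": 0.0001,"ty": 0.005,"tz": 0,"twist": -0.029},
    {"tx": 0.0001,"ty": 0.005,"tz": 0,"twist": -0.028},
    {"tx": 0.0001,"ty": 0.005,"tz": 0,"twist": -0.022},
    {"tx": 0.0001,"ty": 0.005,"tz": 0,"twist": -0.016},
    {"tx": 0,"ty": 0,"tz": 0,"twist": 0},
    {"tx": 0,"ty": 0,"tz": 0,"twist": 0}
  ]
}}

```text
clock: 9.8
position: [0.5466, -0.1483, 0.1621]
ee_rot: [-2.619, -1.735, 0.0]
force: [-0.1, 0.5, -2.1]
width: 0.128
gripper_force: 6.0
```

```bash
python3 st.py | head -1; python3 plan.py .2255 .005 5
```

```text
s 0.2256 lat 0.0001 z 0.1621 yaw err -0.022 t 9.80 F tool [ 0.43 -0.24  2.14] T [-0.065  0.003  0.043] w 11.7 6.0 tilt [-0.  0.]
0.231 tx -0.0000 ty 0.0049 twist -0.0099
0.236 tx 0.0000 ty 0.0050 twist -0.0041
0.240 tx 0.0000 ty 0.0050 twist -0.0001
0.245 tx 0.0000 ty 0.0050 twist -0.0000
0.251 tx -0.0000 ty 0.0050 twist -0.0000
```

{"fn": "move_arm", "kwargs": {
  "motion": [
    {"tx": 0,"ty": 0.005,"tz": 0,"twist": -0.01},
    {"tx": 0,"ty": 0.005,"tz": 0,"twist": -0.004},
    {"tx": 0,"ty": 0.005,"tz": 0,"twist": 0},
    {"tx": 0,"ty": 0.004,"tz": 0,"twist": 0},
    {"tx": 0,"ty": 0,"tz": 0,"twist": 0},
    {"tx": 0,"ty": 0,"tz": 0,"twist": 0}
  ],
  "squeeze": 20
}}

```text
clock: 10.4
position: [0.5644, -0.1556, 0.162]
ee_rot: [-2.599, -1.765, 0.0]
force: [-1.0, 1.1, -2.3]
width: 0.128
gripper_force: 20.0
```

```bash
python3 st.py | head -1
```

```text
s 0.2448 lat -0.0001 z 0.1620 yaw err 0.001 t 10.40 F tool [ 0.65 -1.37  2.33] T [-0.075  0.021 -0.017] w 11.7 20.0 tilt [-0.  0.]
```

{"fn": "move_arm", "kwargs": {
  "motion": [
    {"tx": 0,"ty": 0.002,"tz": 0,"twist": 0},
    {"tx": 0,"ty": 0.002,"tz": 0,"twist": 0},
    {"tx": 0,"ty": 0.001,"tz": 0,"twist": 0},
    {"tx": 0,"ty": 0,"tz": 0,"twist": 0},
    {"tx": 0,"ty": 0,"tz": 0,"twist": 0}
  ]
}}

```text
clock: 10.9
position: [0.5691, -0.1574, 0.1621]
ee_rot: [-2.599, -1.765, 0.0]
force: [0.4, -0.1, -1.6]
width: 0.129
gripper_force: 20.0
```

```bash
python3 st.py | head -1
```

```text
s 0.2498 lat -0.0001 z 0.1621 yaw err 0.001 t 10.90 F tool [0.04 0.37 1.57] T [-0.032 -0.056 -0.003] w 11.8 20.0 tilt [-0.  0.]
```

{"fn": "move_arm", "kwargs": {
  "motion": [
    {"tx": 0,"ty": 0.001,"tz": 0,"twist": 0},
    {"tx": 0,"ty": 0.001,"tz": 0,"twist": 0},
    {"tx": 0,"ty": 0,"tz": 0,"twist": 0},
    {"tx": 0,"ty": 0,"tz": 0,"twist": 0}
  ]
}}

```text
clock: 11.3
position: [0.5706, -0.1581, 0.162]
ee_rot: [-2.599, -1.765, 0.001]
force: [-2.3, 0.0, -1.3]
width: 0.13
gripper_force: 20.0
```

```bash
python3 st.py | head -1
```

```text
s 0.2515 lat -0.0002 z 0.1620 yaw err 0.001 t 11.30 F tool [-0.8  -2.14  1.3 ] T [0.477 0.003 0.106] w 11.9 20.0 tilt [-0.001  0.   ]
```

{"fn": "move_arm", "kwargs": {
  "motion": [
    {"tx": 0,"ty": 0.001,"tz": 0,"twist": 0},
    {"tx": 0,"ty": 0.001,"tz": 0,"twist": 0},
    {"tx": 0,"ty": 0,"tz": 0,"twist": 0},
    {"tx": 0,"ty": 0,"tz": 0,"twist": 0}
  ]
}}

```text
clock: 11.7
position: [0.5719, -0.1586, 0.162]
ee_rot: [-2.598, -1.764, 0.002]
force: [-5.9, 3.5, 2.9]
width: 0.129
gripper_force: 20.0
```

```bash
python3 st.py | head -1
```

```text
s 0.2529 lat -0.0001 z 0.1620 yaw err 0.001 t 11.70 F tool [ 1.09 -6.79 -2.89] T [ 1.353 -0.04   0.033] w 11.9 20.0 tilt [-0.002  0.   ]
```

{"fn": "move_arm", "kwargs": {
  "motion": [
    {"tx": 0,"ty": 0.0005,"tz": 0,"twist": 0},
    {"tx": 0,"ty": 0,"tz": 0,"twist": 0},
    {"tx": 0,"ty": 0,"tz": 0,"twist": 0},
    {"tx": 0,"ty": 0,"tz": 0,"twist": 0},
    {"tx": 0,"ty": 0,"tz": 0,"twist": 0},
    {"tx": 0,"ty": 0,"tz": 0,"twist": 0},
    {"tx": 0,"ty": 0,"tz": 0,"twist": 0},
    {"tx": 0,"ty": 0,"tz": 0,"twist": 0}
  ]
}}

```text
clock: 12.5
position: [0.5722, -0.1587, 0.162]
ee_rot: [-2.597, -1.764, 0.003]
force: [-6.0, 2.2, 2.2]
width: 0.129
gripper_force: 20.0
```

```bash
python3 st.py | head -1
```

```text
s 0.2532 lat -0.0001 z 0.1620 yaw err 0.001 t 12.50 F tool [-0.21 -6.41 -2.18] T [ 1.558 -0.097  0.023] w 11.9 20.0 tilt [-0.002  0.   ]
```

{"fn": "move_arm", "kwargs": {
  "motion": [
    {"tx": 0,"ty": 0.0008,"tz": 0,"twist": 0},
    {"tx": 0,"ty": 0,"tz": 0,"twist": 0},
    {"tx": 0,"ty": 0,"tz": 0,"twist": 0},
    {"tx": 0,"ty": 0,"tz": 0,"twist": 0},
    {"tx": 0,"ty": 0,"tz": 0,"twist": 0},
    {"tx": 0,"ty": 0,"tz": 0,"twist": 0},
    {"tx": 0,"ty": 0,"tz": 0,"twist": 0},
    {"tx": 0,"ty": 0,"tz": 0,"twist": 0}
  ]
}}

```text
clock: 13.3
position: [0.5726, -0.1589, 0.1619]
ee_rot: [-2.597, -1.764, 0.003]
force: [-7.6, 2.1, 3.6]
width: 0.13
gripper_force: 20.0
```

```bash
python3 st.py | head -1
```

```text
s 0.2536 lat -0.0001 z 0.1619 yaw err 0.001 t 13.30 F tool [-0.88 -7.87 -3.63] T [ 1.89  -0.128  0.049] w 12.0 20.0 tilt [-0.003  0.001]
```

{"fn": "move_arm", "kwargs": {
  "motion": [
    {"tx": 0,"ty": -0.001,"tz": 0,"twist": 0},
    {"tx": 0,"ty": -0.001,"tz": 0,"twist": 0},
    {"tx": 0,"ty": -0.001,"tz": 0,"twist": 0},
    {"tx": 0,"ty": -0.001,"tz": 0,"twist": 0},
    {"tx": 0,"ty": 0,"tz": 0.001,"twist": 0},
    {"tx": 0,"ty": 0,"tz": 0,"twist": 0},
    {"tx": 0,"ty": 0,"tz": 0,"twist": 0}
  ]
}}

```text
clock: 14.0
position: [0.5704, -0.1581, 0.1611]
ee_rot: [2.599, 1.765, 0.0]
force: [-0.8, 0.9, -1.9]
width: 0.128
gripper_force: 20.0
```

```bash
python3 st.py | head -1
```

```text
s 0.2514 lat -0.0001 z 0.1611 yaw err 0.001 t 14.00 F tool [ 0.55 -1.1   1.9 ] T [ 0.306 -0.001 -0.021] w 11.8 20.0 tilt [ 0. -0.]
```

{"fn": "move_arm", "kwargs": {
  "motion": [
    {"tx": 0,"ty": 0,"tz": 0,"twist": 0},
    {"tx": 0,"ty": 0,"tz": 0,"twist": 0},
    {"tx": 0,"ty": 0,"tz": 0,"twist": 0},
    {"tx": 0,"ty": 0,"tz": 0,"twist": 0},
    {"tx": 0,"ty": 0,"tz": 0,"twist": 0},
    {"tx": 0,"ty": 0,"tz": 0,"twist": 0}
  ],
  "gripper": 0.2
}}

```text
clock: 14.6
position: [0.5703, -0.158, 0.1612]
ee_rot: [2.599, 1.765, 0.0]
force: [0.6, -0.0, 1.3]
width: 0.403
gripper_force: 0.0
```

{"fn": "move_arm", "kwargs": {
  "motion": [
    {"tx": 0,"ty": 0,"tz": -0.02,"twist": 0},
    {"tx": 0,"ty": 0,"tz": -0.03,"twist": 0},
    {"tx": 0,"ty": 0,"tz": -0.04,"twist": 0},
    {"tx": 0,"ty": 0,"tz": -0.04,"twist": 0},
    {"tx": 0,"ty": -0.04,"tz": 0,"twist": 0},
    {"tx": 0,"ty": 0,"tz": 0,"twist": 0},
    {"tx": 0,"ty": 0,"tz": 0,"twist": 0}
  ]
}}

```text
clock: 15.3
position: [0.5326, -0.1432, 0.2915]
ee_rot: [2.598, 1.765, -0.0]
force: [0.5, -1.0, -0.1]
width: 0.399
gripper_force: 0.0
```

```bash
python3 look.py 3; python3 - <<'E'
import cv2
a=cv2.imread("pics/raw3.png");cv2.imwrite("pics/r3.png",cv2.resize(a,(780,585)))
E
```

```text
slider_tab [(0.98, [326.0, 209.9]), (0.58, [212.8, 200.2])]
slider_nose [(0.71, [330.1, 199.0])]
slider [(0.77, [316.7, 198.9])]
yaw -0.3775122148262783 [-1.70560826] d tool [ 0.10973241 -0.09870942  0.0313137 ] [ 0.57  0.32 -0.54  1.62  0.17  1.25 -0.38]
```

View pics/r3.png

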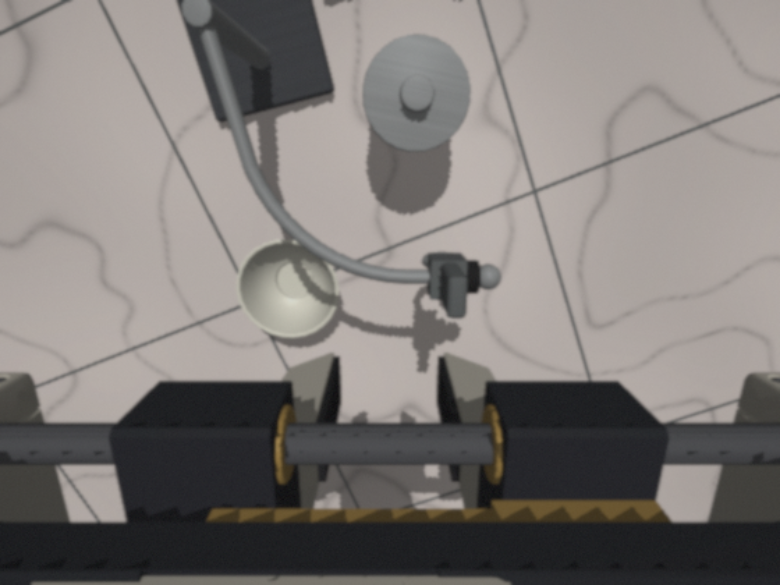

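The hook hangs upright with its block against the black buffer at about (470,275), no gap visible. The gripper is clear, and the bowl and tin are in place. Handing in.

```bash
python3 -c "
from cell import arm
print(arm.sign_off())"
```

```text
the job is handed in; nothing more can be done
None
```

The grey hook was slid round the bend, pressed home on the buffer with about 7–8 N by the wrist reading for over a second, released and left hanging upright against it. The job is handed in, with no verdict returned.

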